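Break a jammed T-stake out of its taper and hang it up

TASK

The steel T-stake is jammed in its taper holder: twist it by its bar to break it free while it is still seated, then draw it straight up out of the holder. Hang it in the wooden rack at the free place marked with green pads, shank down between the rails and the bar lying square across both rails, without dropping it, and let go. Leave the mushroom stake, bench block, pliers and mallet where they are.

Things in the scene. Friction and masses are not known exactly. Their poses are not given: they have to be found in the camera images.
- stake_bar (a point): Centre of the bright steel T-stake's bar head (0.7 kg in all). Bar 116 mm long along x, 22 wide (y), 24 high (z): flat-sided from x = -58 to +16 mm, round horn from +16 to +58. Grasp it across its width near the middle. Seated, this point is 50 mm above the holder's top face. A twist may need a regrasp: let go, it stays upright and as far turned as it was left.
- stake_end (a point): Tip of the horn, 58 mm along +x from the bar's centre. Twisting (either way, about the vertical) meets a drag of 0.1 to 0.6 N m; after an angle that differs every time and cannot be seen, 15 to 105 degrees, the drag falls away and the stake is free. About 50 degrees farther on it meets a firm stop, so stop turning once the drag has gone.
- holder_mouth (a point): Taper holder, fixed to the bench: dark steel block 80 x 80 mm on a wooden foot 130 x 130 x 14 mm. This point is the centre of the round mouth (34 mm diameter) in its top face, 76 mm above the bench; z up. The stake's foot rests 62 mm below the mouth, so it is clear when raised more than 62 mm.
- rack_free (a point): Free place of the fixed wooden hanging rack, a green pad on each rail: point mid-way between the two rails at the height of their tops, 125 mm above the bench. Rails run along x, 200 mm long, 40 wide, 20 thick, with a gap of 50 mm between; the place is 45 mm from their +x end. y is across the rails: the hung bar lies along y, either way round, its centre 12 mm above this point. z up.
- rack: The hanging rack, base board 210 x 150 x 12 mm; origin at the middle of its underside, same axes as the free place, which lies 55 mm along +x.
- stake: The T-stake, same axes as its bar; origin at the foot, 112 mm below the bar's centre. Down from the bar's underside: neck of 24 mm diameter for 22 mm, taper of 32 narrowing to 27 mm over 54 mm, thin neck, flat tang 30 x 8 mm, 10 mm high. While jammed, a pull lifts it about 1 mm at most, however hard; once free it lifts by its weight alone: do not turn it for the first 30 mm.
- mushroom: Dark mushroom stake already hung in the same rack, 120 mm from the free place towards the rack's -x: domed round head 72 mm in diameter, 26 mm high; origin at the centre of the head's underside, on the rails. Leave alone.
- block: Dark steel bench block 60 x 60 x 28 mm lying on the bench; origin under its centre. Leave alone.
- pliers: Pliers with blue handles lying on the bench, about 180 mm long, 16 mm high; origin under the pivot, jaws to +x. Leave alone.
- mallet: Wooden mallet lying on the bench, head 44 mm in diameter and 80 mm long, handle 210 mm towards its -x; origin under the head. Leave alone.
There are look-alikes about, which are no part of the job. Leave any blue or red look-alike of the stake alone.

How it is judged:
On the way, in this order (a step that is already met when the one before it is completed fails the run):
1. the stake has been twisted at least about 10 degrees in its holder while still seated (not lifted) (distance of stake_end from where it was at the start of the episode above 0.01 m and z of stake_bar in the frame of holder_mouth below 0.055 m), for 0.1 s.
2. the stake is drawn up clear of the holder (z of stake_bar in the frame of holder_mouth above 0.112 m), for 0.1 s.
At the end, for the whole second after the job is handed in: T-stake at rest in the rack, bar on both rails (centre 7-17 mm above their tops), within 30 mm of the free place along the rails and 20 mm across, upright within 0.1 rad, bar square to the rails within 0.25 rad; mushroom stake, block, pliers and mallet within 30 mm of their starts (z of stake_bar in the frame of rack_free between 0.007 and 0.017 m and x of stake_bar in the frame of rack_free between -0.03 and 0.03 m and y of stake_bar in the frame of rack_free between -0.02 and 0.02 m and angle between stake_bar's own z axis and vertical below 0.1 rad and angle between the x axis of stake_bar and the y axis of rack_free, either way round below 0.25 rad and linear speed of stake below 0.03 m/s and distance of each of mushroom, block, pliers, mallet from where it was at the start of the episode below 0.03 m); the robot touches nothing.
It fails at once if the T-stake is dropped (falls faster than 0.5 m/s with no finger touching it) (contact force between the fingers and stake below 0.1 N and linear speed of stake above 0.5 m/s).
It fails at once if the mushroom is moved more than 30 mm (distance of mushroom from where it was at the start of the episode above 0.03 m).
It fails at once if the block is moved more than 30 mm (distance of block from where it was at the start of the episode above 0.03 m).
It fails at once if the pliers is moved more than 30 mm (distance of pliers from where it was at the start of the episode above 0.03 m).
It fails at once if the mallet is moved more than 30 mm (distance of mallet from where it was at the start of the episode above 0.03 m).
It also fails if it takes over 64 s, if anything falls off the work surface, if the arm or the gripper's body presses on something with over 40 N, if the wrist force passes 120 N, or if a joint passes its speed limit or range.

ROBOT

A 6-joint arm with a two-finger parallel gripper is mounted at the origin on the work surface. World frame = base frame: x ahead of the robot, y to its left, z up, the work surface at z = 0. Lengths are in m, angles in rad, forces in N, time in s.
With the tool pointing down it reaches from about 0.375 to 0.9 m from the base axis. Payload 3.1 kg.
Tool frame: the origin (TCP) lies on the centre line of the jaws, within the pads' length; the fingertips stand robot.finger_overhang ahead of it and the grasp point (between the pads) lies 2 mm behind it (robot.finger_overhang is the distance from the TCP to the fingertips, in m); z points along the fingers, y is the direction in which the jaws open and shut (so a half turn about z gives the same grasp; the last joint's range is limited). The gripper opens to 87 mm and grips with 3 to 60 N. Pads are 19 mm wide; open, the fingers measure 117 mm over their backs; the gripper's body (75 mm by 190 mm) begins 51 mm behind the grasp point.
Start: joints at [0.967, 0.527, 1.433, -0, 1.181, -0.178], TCP at [0.258, 0.569, 0.24] pointing down, gripper open.
Joint ranges: [-3.08, 3.08], [-0.75, 2.2], [0.22, 2.44], [-1.43, 4.57], [0, 2.65], [-2.85, 2.85]. Speed limits (rad/s): [2.79, 2.79, 3.14, 3.14, 3.14, 3.14].

INTERFACE

Orientations are given as a unit quaternion [x, y, z, w].
In Python, from rig import robot gives the robot as it stands. The module is installed in compiled form; this text tells all that it offers.
- The arm moves only by the tool step_arm, never from a script. Its arguments are lists of equal length, an entry for each row: "slide": the shift along the tool's x, y, z in mm, a list of three; "twist": the turn about the tool's z in degrees. A call has 1 to 20 rows; each row shifts and turns the commanded pose from where the row before left it, along the tool's axes as they then stand; what a row does not reach is not made up. A row lasts 1/12 s, in which the tool goes at most 41.7 mm and 7.16 degrees, less where a joint would pass 70% of its speed; a pose out of reach is approached as far as the arm can. A call is refused whole if a number of a shift passes 41.7 or a number of a turn 7.16, either way. A call with a gripper value outside its range is refused whole. "jaw" is the finger opening in mm, from 0 to 87, set as the call begins (left out, the last holds). The fingers move at their own pace and stop on an object; "force" is the grip in N (left out, the last holds). Time passes only in rows, so rows that do not move let the fingers close. It gives the time, the measured TCP pose, the force and the opening at its end, in the units of the state.
- robot.get_obs(): the state, without advancing time (a new reading comes with each control period).
- robot.camera(name): name is "scene" or "side" or "wrist"; returns a dict with "color" (480x640x3 uint8, blue, green, red), "depth" (480x640 float32, m along the optical axis (not along the pixel's ray), 0 where there is no reading), "camera_matrix" (3x3 intrinsics, pixels), "k1" (the pictures are not rectified: a ray, as slopes to the right and down, at radius r is drawn at 1 + k1 r^2 times it, then the intrinsics apply), "origin" and "orientation" of the camera in the world. Camera axes: x right, y down, z forward; pixel columns grow to the right and rows downward; lengths in m; the calibration is good to about 2 mm. A picture is of the moment at which its call begins.
- robot.hand_in(): hands the job in, once; it reports no verdict.
The state is a dict: "time": time; "q": joint angles; "joint_velocities": joint speeds; "joint_torque": joint torques, N m; "position": TCP position; "tool_rot": TCP orientation; "ft_force": force on the tool from outside, world axes, zero at the start; "moment": the same for the moment, N m; "grip_width": finger opening in m.
Only numpy, scipy, OpenCV 4.12 (cv2) and the standard library are available. Lean on these libraries where they do the work, as an engineer would, in place of code of your own. Each camera call takes 0.05 s, during which the arm holds its last target.

## Working session

There is one attempt and no reset: what is moved stays moved. The work goes in short steps, Python scripts to look and compute and a tool call to move; the robot and the scene stay as the last step left them, time stands still between calls to the robot, and variables do not carry over. Pictures are saved under pics/ and viewed, and the job is handed in when it is done.

Besides the shell and the picture viewer there is one more tool, called after ">>>" by a JSON object that holds its "op" and its "data", one argument or row to a line. step_arm: Moves the arm, as the interface text tells. Its arguments: {"type":"object","properties":{"slide":{"type":"array","items":{"type":"array","items":{"type":"number"}}},"twist":{"type":"array","items":{"type":"number"}},"jaw":{"type":"number"},"force":{"type":"number"}},"required":["slide","twist"]}

```bash
ls; mkdir -p pics
python3 - <<'E'
from rig import robot
import cv2
print(robot.finger_overhang)
o=robot.get_obs();print(o)
for n in ("scene","side","wrist"):
    c=robot.camera(n); cv2.imwrite(f"pics/{n}0.png",c["color"]); print(n,c["camera_matrix"],c["k1"],c["origin"],c["orientation"])
    import numpy as np; np.savez(f"{n}0.npz",**c)
E
```

```text
pics
0.017
{'time': 0.0, 'q': array([ 9.66530122e-01,  5.28436750e-01,  1.43390014e+00, -1.05437927e-05,
        1.18137327e+00, -1.78527963e-01]), 'joint_velocities': array([ 2.29511106e-04, -6.27828242e-04, -2.32338101e-03,  1.10599899e-05,
        2.39498761e-04, -1.51825422e-03]), 'joint_torque': array([-4.56958251e-04, -4.40043533e+01, -1.76595980e+01,  6.33348478e-02,
        5.82674425e-02, -1.58133062e-04]), 'position': array([0.25771453, 0.56863621, 0.23859035]), 'tool_rot': array([ 2.11263047e-01,  9.77428669e-01, -9.80546320e-04, -3.99386793e-04]), 'ft_force': array([-0.04090926,  0.31934077, -0.58141104]), 'moment': array([-0.05178863, -0.04883515, -0.03154892]), 'grip_width': 0.08683256056816993}
scene [[576.78800858   0.         323.41336968]
 [  0.         576.78800858 235.49965336]
 [  0.           0.           1.        ]] -0.10039753119274751 [ 0.9794626  -0.54261742  0.91297   ] [ 0.87780076  0.32030457 -0.12663279 -0.33291881]
side [[489.30673292   0.         321.9341991 ]
 [  0.         489.30673292 238.11976868]
 [  0.           0.           1.        ]] -0.110619868606068 [ 0.18440717 -0.55483246  0.78903207] [ 0.89340882 -0.26530102  0.10217211 -0.34784609]
wrist [[418.74630911   0.         318.79521743]
 [  0.         418.74630911 237.37618337]
 [  0.           0.           1.        ]] 0.00458540389501989 [0.19082201 0.59970299 0.38451399] [0.8322886  0.53690975 0.07386848 0.11647769]
```

View pics/scene0.png

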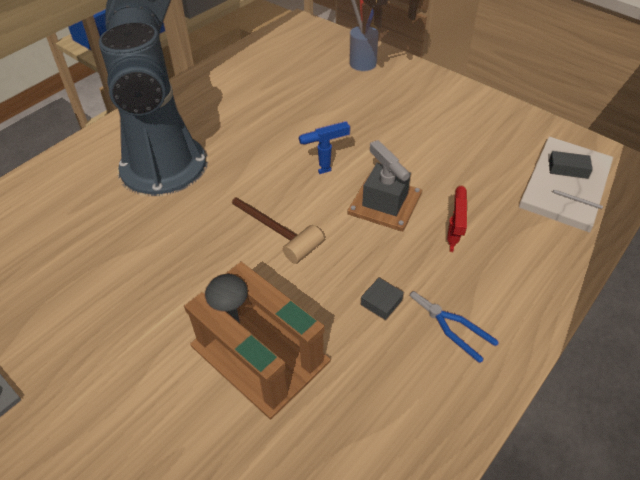

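View pics/side0.png

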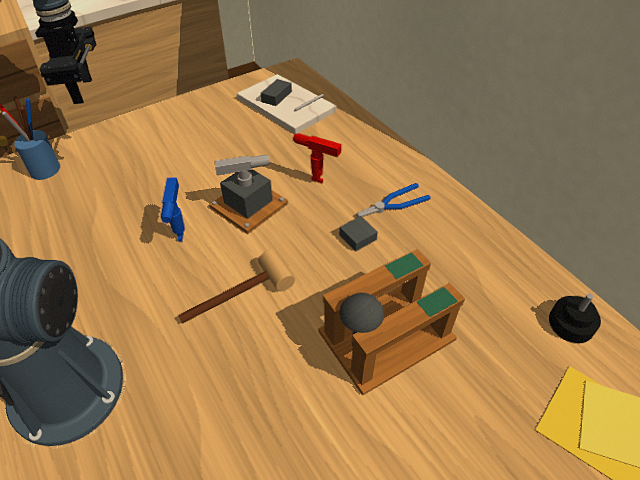

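View pics/wrist0.png

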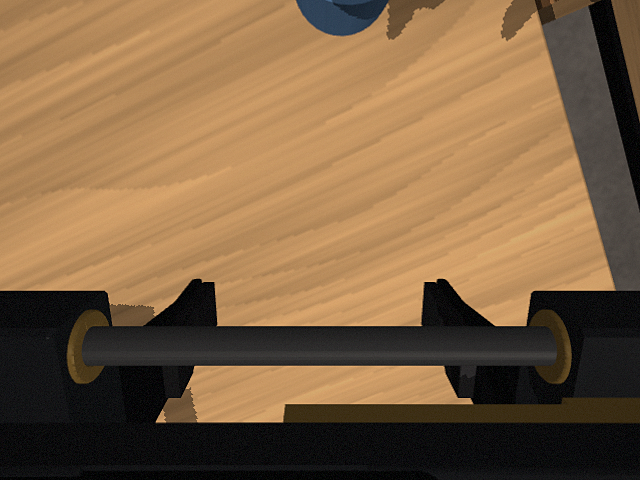

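Scene view: the bright steel T-stake is at about (388,160) in the dark holder at (386,190). The look-alikes are blue at (325,140) and red at (458,215). Only the grey one stands in the taper holder and is steel-coloured, so it's the one meant. The rack's green pads are at (296,318) and (257,352). Next I'll crop to confirm and measure.

```bash
cat > h.py <<'E'
import numpy as np, cv2
from scipy.spatial.transform import Rotation as R
def cloud(c):
    K=np.array(c["camera_matrix"]);k1=float(c["k1"]);d=np.array(c["depth"])
    h,w=d.shape; u,v=np.meshgrid(np.arange(w),np.arange(h))
    n=cv2.undistortPoints(np.stack([u,v],-1).reshape(-1,1,2).astype(np.float64),K,np.array([k1,0,0,0,0.])).reshape(h,w,2)
    P=np.dstack([n,np.ones((h,w))])*d[...,None]
    W=P@R.from_quat(c["orientation"]).as_matrix().T+np.array(c["origin"])
    W[d<=0]=np.nan
    return W
def rect(xy):
    r=cv2.minAreaRect((xy*1000).astype(np.float32)); b=cv2.boxPoints(r)
    e=b[1]-b[0]; f=b[2]-b[1]
    L=e if np.linalg.norm(e)>np.linalg.norm(f) else f
    return np.round(r[0],1),np.round(r[1],1),round(np.degrees(np.arctan2(L[1],L[0])),1)
E
python3 - <<'E'
from h import *
s=np.load("scene0.npz")
im=s["color"]; cv2.imwrite("pics/crop1.png",cv2.resize(im[120:240,290:490],None,fx=4,fy=4,interpolation=cv2.INTER_CUBIC))
for n,bx in (("scene",(360,130,420,230)),("side",(205,140,290,235))):
    c=np.load(n+"0.npz"); W=cloud(c); col=c["color"].astype(int)
    hsv=cv2.cvtColor(c["color"],cv2.COLOR_BGR2HSV)
    m=np.zeros(W.shape[:2],bool); x0,y0,x1,y1=bx; m[y0:y1,x0:x1]=1
    z=W[...,2]
    print(n,"z hist",np.histogram(z[m&(z>.06)],bins=np.arange(.06,.16,.005)))
    a=m&(z>.128)&(z<.15); print("bartop n",a.sum(),np.median(z[a]),np.percentile(z[a],95)); print(rect(W[a][:,:2]))
    p=W[a]; q=p[p[:,2]>np.percentile(p[:,2],90)-.006]; print("top",rect(q[:,:2]),q.mean(0))
    b=m&(z>.071)&(z<.081)&(hsv[...,2]<110); print("holder top",b.sum(),rect(W[b][:,:2]),np.median(z[b]))
    g=(hsv[...,0]>45)&(hsv[...,0]<95)&(hsv[...,1]>60)&(z>.1)&(z<.15)
    k,lab,st,ce=cv2.connectedComponentsWithStats(g.astype(np.uint8))
    for i in range(1,k):
        if st[i,4]>100: q=W[lab==i]; print("pad",ce[i],rect(q[:,:2]),np.median(q,0))
    m2=np.zeros_like(m)
    if n=="scene": m2[250:420,170:340]=1
    else: m2[240:400,310:475]=1
    rails=m2&(z>.118)&(z<.132); print("rails",rect(W[rails][:,:2]),np.median(z[rails]))
    hd=m2&(z>.135); print("mush",rect(W[hd][:,:2]))
E
```

```text
scene z hist (array([ 75,  78, 132, 559,  61,  27,  45,  22,  20,  17,  10,  32,  62,
        72,  98, 289, 118,   0,   0]), array([0.06 , 0.065, 0.07 , 0.075, 0.08 , 0.085, 0.09 , 0.095, 0.1  ,
       0.105, 0.11 , 0.115, 0.12 , 0.125, 0.13 , 0.135, 0.14 , 0.145,
       0.15 , 0.155]))
bartop n 542 0.13817518501315607 0.1416321743996207
(array([490.6, 231.9]), array([ 25.1, 118.3]), np.float32(-19.5))
top (array([490.8, 233. ]), array([ 25., 118.]), np.float32(-17.9)) [0.48822412 0.23214223 0.13893099]
holder top 687 (array([491.2, 231.7]), array([80.9, 84.6]), np.float32(-74.6)) 0.07711667424130009
pad [295.61412151 316.99507389] (array([ 600.3, -176.6]), array([34.4, 59.3]), np.float32(-2.4)) [ 0.60083734 -0.17720739  0.12688521]
pad [255.36925287 352.94971264] (array([ 597.4, -266.7]), array([33.9, 58.6]), np.float32(-2.3)) [ 0.59828549 -0.26692919  0.12738483]
rails (array([ 543.8, -220. ]), array([131.9, 202.9]), np.float32(-2.3)) 0.12648974365512006
mush (array([ 481.5, -218.2]), array([67.4, 65.8]), np.float32(67.9))
side z hist (array([ 87,  89, 284, 444,  21,  24,  52,  23,
[... 282 characters left out ...]
ray([489.6, 232. ]), array([ 27.7, 116.9]), np.float32(-19.3))
top (array([489.5, 232.5]), array([ 27.4, 116.2]), np.float32(-18.7)) [0.48426247 0.23142203 0.13698794]
holder top 697 (array([489.5, 231.5]), array([81.8, 84.3]), np.float32(-74.8)) 0.07544315558375592
pad [403.64587525 265.3360161 ] (array([ 600.1, -177.5]), array([36.1, 61. ]), np.float32(-2.0)) [ 0.5995478  -0.17694762  0.12540663]
pad [436.4231405  301.34876033] (array([ 596.6, -266.8]), array([36. , 60.6]), np.float32(-1.4)) [ 0.59587019 -0.26709494  0.12604726]
rails (array([ 543.1, -220.1]), array([131.8, 202.6]), np.float32(-2.0)) 0.12526247775554145
mush (array([ 476.3, -219.2]), array([63.5, 65.8]), np.float32(-36.3))
```

View pics/crop1.png

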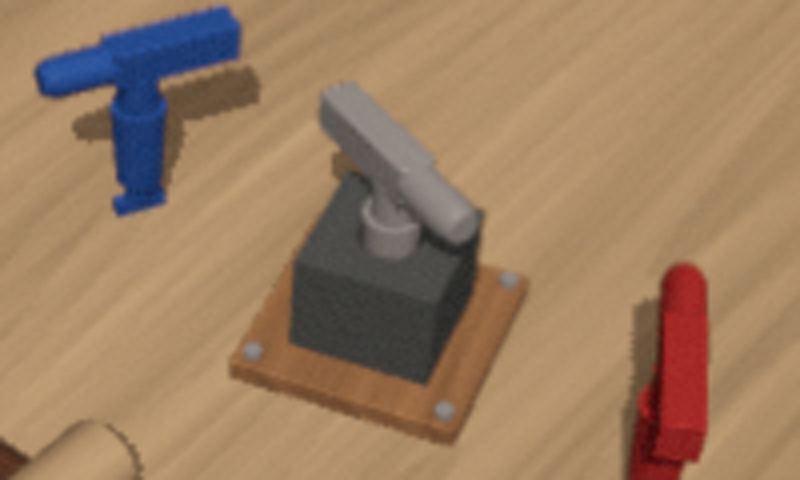

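The crop confirms it: a grey T-stake seated in the dark holder on its wooden foot, with the horn pointing to the lower right (+x). The two views agree:
- **Bar centre:** about (490, 232) mm, yaw about -18.7°.
- **Free place:** about (598.5, -222) mm, yaw about -2°.

I'll turn the tool and move above the stake.

>>> {"op": "step_arm", "data": {
  "slide": [
    [0,0,0],
    [-27.2,-20.5,0],
    [-27.2,-20.5,0],
    [-27.2,-20.5,0],
    [-27.2,-20.5,0],
    [-27.2,-20.5,0],
    [-27.2,-20.5,0],
    [-27.2,-20.5,0],
    [-27.2,-20.5,0],
    [-27.2,-20.5,0],
    [-27.2,-20.5,0],
    [-27.2,-20.5,0],
    [-27.2,-20.5,0],
    [0,0,0],
    [0,0,0],
    [0,0,0]
  ],
  "twist": [-5.9,0,0,0,0,0,0,0,0,0,0,0,0,0,0,0],
  "jaw": 60,
  "force": 60
}}

```text
time: 1.48
position: [0.4891, 0.2323, 0.2392]
tool_rot: [0.161, 0.987, -0.0, -0.001]
ft_force: [-0.5, -0.1, 0.1]
grip_width: 0.0598
```

```bash
cat > look.py <<'E'
from h import *
from rig import robot
def state():
    o=robot.get_obs(); M=R.from_quat(o["tool_rot"]).as_matrix()
    print("t",round(o["time"],2),"pos",np.round(o["position"]*1000,1),"yang",round(np.degrees(np.arctan2(M[1,1],M[0,1])),1),"tilt",np.round(M[:,2],3),"F",np.round(o["ft_force"],1),"M",np.round(o["moment"],2),"w",round(o["grip_width"]*1000,1),"q6",round(o["q"][5],2))
    return o,M
E
python3 - <<'E'
from look import *
state()
c=robot.camera("wrist"); cv2.imwrite("pics/w1.png",c["color"])
W=cloud(c); z=W[...,2]
a=(z>.125)&(z<.150)&(np.hypot(W[...,0]-.49,W[...,1]-.232)<.065)
print(a.sum(),rect(W[a][:,:2]),np.median(z[a]),np.percentile(z[a],90))
q=W[a]; print(rect(q[q[:,2]>np.percentile(q[:,2],90)-.006][:,:2]))
E
```

```text
t 1.48 pos [489.1 232.3 239.2] yang 71.5 tilt [-0.001  0.    -1.   ] F [-0.5 -0.1  0.1] M [ 0.04  0.01 -0.01] w 59.8 q6 -1.01
6324 (array([491.5, 232.7]), array([ 23.7, 115.7]), np.float32(-18.9)) 0.1382788263005224 0.13926233734975416
(array([490.7, 233.1]), array([ 21.9, 113.8]), np.float32(-19.1))
```

View pics/w1.png

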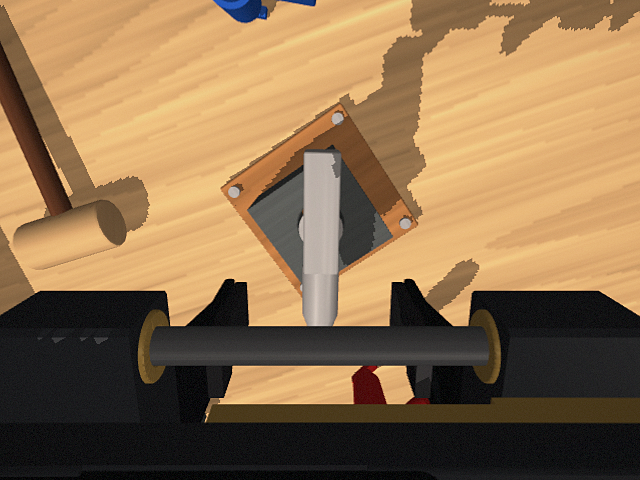

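The wrist picture shows the grey bar centred between the fingers, running from (322,150) to (320,325), with the horn towards the bottom. Measured centre is (490.7, 232.8) mm and yaw -19°. I'll lower to TCP z = 134 mm, which keeps the fingertips above the thicker neck, and grip.

>>> {"op": "step_arm", "data": {
  "slide": [
    [-1.4,0.9,20],
    [0,0,20],
    [0,0,20],
    [0,0,15],
    [0,0,12],
    [0,0,10],
    [0,0,8],
    [0,0,0],
    [0,0,0]
  ],
  "twist": [0.5,0,0,0,0,0,0,0,0]
}}

```text
time: 2.28
position: [0.4909, 0.2332, 0.1344]
tool_rot: [0.165, 0.986, -0.0, -0.0]
ft_force: [1.0, -0.3, 0.8]
grip_width: 0.06
```

>>> {"op": "step_arm", "data": {
  "slide": [
    [0,0,0],
    [0,0,0],
    [0,0,0],
    [0,0,0],
    [0,0,0],
    [0,0,0],
    [0,0,0],
    [0,0,0]
  ],
  "twist": [0,0,0,0,0,0,0,0],
  "jaw": 10,
  "force": 60
}}

```text
time: 2.95
position: [0.4913, 0.2328, 0.1347]
tool_rot: [0.165, 0.986, 0.0, 0.0]
ft_force: [0.7, -0.2, 1.6]
grip_width: 0.022
```

```bash
python3 -c "
from look import *
state()"
```

```text
t 2.95 pos [491.3 232.8 134.7] yang 71.0 tilt [ 0.  0. -1.] F [ 0.7 -0.2  1.6] M [0.01 0.   0.04] w 22.0 q6 -1.0
```

Gripped at 22.0 mm. I'll start twisting with a tool + turn, which is clockwise from above and leads towards the rack orientation, and read the moment as I go.

>>> {"op": "step_arm", "data": {
  "slide": [
    [0,0,0],
    [0,0,0],
    [0,0,0],
    [0,0,0]
  ],
  "twist": [2,3,3,3]
}}

```text
time: 3.28
position: [0.4913, 0.2327, 0.1348]
tool_rot: [0.259, 0.966, -0.0, 0.0]
ft_force: [0.2, -0.6, 1.1]
grip_width: 0.0214
```

```bash
python3 -c "
from look import *
state()"
```

```text
t 3.28 pos [491.3 232.7 134.8] yang 59.9 tilt [ 0. -0. -1.] F [ 0.2 -0.6  1.1] M [-0.13  0.06  0.01] w 21.4 q6 -0.81
```

```bash
cat >> look.py <<'E'
def bar(tag):
    c=robot.camera("wrist"); cv2.imwrite(f"pics/w{tag}.png",c["color"])
    for n in ("scene","side"):
        c=robot.camera(n); cv2.imwrite(f"pics/{n}{tag}.png",c["color"][120:260,180:440] if n=="side" else c["color"][100:260,280:520])
E
python3 -c "
from look import *
bar('2'); state()
ims=[cv2.imread('pics/'+n+'2.png') for n in ('side','scene')]
ims=[cv2.resize(i,(390,300),interpolation=cv2.INTER_CUBIC) for i in ims]
cv2.imwrite('pics/m2.png',np.hstack(ims))"
```

```text
t 3.43 pos [491.3 232.7 134.8] yang 60.0 tilt [ 0.  0. -1.] F [-0.2 -1.   2.3] M [-0.11  0.09 -0.22] w 21.4 q6 -0.81
```

View pics/w2.png

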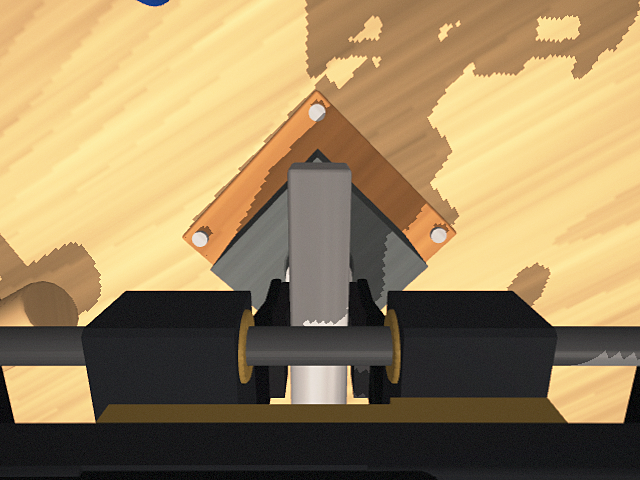

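View pics/m2.png

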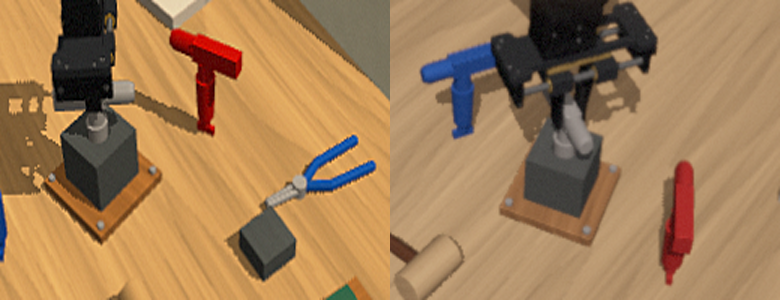

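The bar turned with the fingers: in the wrist view it still lies straight between the pads while the holder appears rotated. The moment reading is noisy, so I'll take more readings in small steps.

```bash
cat > rd.py <<'E'
from look import *
o=robot.get_obs(); M=R.from_quat(o["tool_rot"]).as_matrix()
print("t",round(o["time"],2),"yang",round(np.degrees(np.arctan2(M[1,1],M[0,1])),2),"Mz",round(o["moment"][2],3),"tq6",round(o["joint_torque"][5],3),"tq1",round(o["joint_torque"][0],2),"w",round(o["grip_width"]*1000,2),"F",np.round(o["ft_force"],1),"z",round(o["position"][2]*1000,1))
E
python3 rd.py
```

```text
t 3.43 yang 60.01 Mz -0.221 tq6 -0.212 tq1 0.53 w 21.42 F [-0.2 -1.   2.3] z 134.8
```

>>> {"op": "step_arm", "data": {
  "slide": [
    [0,0,0],
    [0,0,0]
  ],
  "twist": [2,2]
}}

```text
time: 3.6
position: [0.4914, 0.2327, 0.1348]
tool_rot: [0.292, 0.956, 0.0, 0.0]
ft_force: [-0.4, 0.2, 2.4]
grip_width: 0.0212
```

```bash
python3 rd.py
```

```text
t 3.6 yang 56.01 Mz 0.039 tq6 -0.245 tq1 0.02 w 21.24 F [-0.4  0.2  2.4] z 134.8
```

>>> {"op": "step_arm", "data": {
  "slide": [
    [0,0,0],
    [0,0,0]
  ],
  "twist": [2,2]
}}

```text
time: 3.77
position: [0.4913, 0.2327, 0.1348]
tool_rot: [0.325, 0.946, 0.0, 0.0]
ft_force: [-0.1, 0.4, 2.2]
grip_width: 0.0216
```

```bash
python3 rd.py
```

```text
t 3.77 yang 52.01 Mz 0.087 tq6 -0.222 tq1 0.01 w 21.61 F [-0.1  0.4  2.2] z 134.8
```

>>> {"op": "step_arm", "data": {
  "slide": [
    [0,0,0],
    [0,0,0]
  ],
  "twist": [2,2]
}}

```text
time: 3.93
position: [0.4914, 0.2327, 0.1348]
tool_rot: [0.358, 0.934, 0.0, 0.0]
ft_force: [0.4, -0.4, 2.7]
grip_width: 0.0217
```

```bash
python3 rd.py
```

```text
t 3.93 yang 48.01 Mz 0.114 tq6 -0.223 tq1 0.01 w 21.69 F [ 0.4 -0.4  2.7] z 134.8
```

Joint 6 torque is a steady -0.22 N·m and hasn't changed since 11°, where the stake must still have been jammed. That makes it the drag signal, so I'll continue until it drops.

>>> {"op": "step_arm", "data": {
  "slide": [
    [0,0,0],
    [0,0,0],
    [0,0,0]
  ],
  "twist": [2,2,2]
}}

```text
time: 4.18
position: [0.4914, 0.2327, 0.1348]
tool_rot: [0.407, 0.914, 0.0, 0.0]
ft_force: [0.7, 0.4, 2.5]
grip_width: 0.0218
```

```bash
python3 rd.py
```

```text
t 4.18 yang 42.01 Mz 0.1 tq6 -0.223 tq1 0.0 w 21.8 F [0.7 0.4 2.5] z 134.8
```

>>> {"op": "step_arm", "data": {
  "slide": [
    [0,0,0],
    [0,0,0],
    [0,0,0]
  ],
  "twist": [2,2,2]
}}

```text
time: 4.43
position: [0.4914, 0.2327, 0.1348]
tool_rot: [0.454, 0.891, 0.0, 0.0]
ft_force: [0.2, 0.2, 2.3]
grip_width: 0.0218
```

```bash
python3 rd.py
```

```text
t 4.43 yang 36.01 Mz 0.071 tq6 -0.223 tq1 -0.0 w 21.76 F [0.2 0.2 2.3] z 134.8
```

>>> {"op": "step_arm", "data": {
  "slide": [
    [0,0,0],
    [0,0,0],
    [0,0,0]
  ],
  "twist": [2,2,2]
}}

```text
time: 4.68
position: [0.4914, 0.2327, 0.1348]
tool_rot: [0.5, 0.866, 0.0, 0.0]
ft_force: [-0.6, -0.1, 2.1]
grip_width: 0.0214
```

```bash
python3 rd.py
```

```text
t 4.68 yang 30.01 Mz 0.031 tq6 -0.223 tq1 -0.01 w 21.39 F [-0.6 -0.1  2.1] z 134.8
```

>>> {"op": "step_arm", "data": {
  "slide": [
    [0,0,0],
    [0,0,0],
    [0,0,0]
  ],
  "twist": [2,2,2]
}}

```text
time: 4.93
position: [0.4914, 0.2328, 0.1348]
tool_rot: [0.545, 0.839, 0.0, 0.0]
ft_force: [0.6, -0.2, 2.8]
grip_width: 0.0219
```

```bash
python3 rd.py
```

```text
t 4.93 yang 24.01 Mz 0.058 tq6 -0.223 tq1 -0.02 w 21.86 F [ 0.6 -0.2  2.8] z 134.8
```

>>> {"op": "step_arm", "data": {
  "slide": [
    [0,0,0],
    [0,0,0],
    [0,0,0]
  ],
  "twist": [2,2,2]
}}

```text
time: 5.18
position: [0.4914, 0.2328, 0.1348]
tool_rot: [0.588, 0.809, 0.0, 0.0]
ft_force: [0.5, -0.6, 3.1]
grip_width: 0.0214
```

```bash
python3 rd.py
```

```text
t 5.18 yang 18.01 Mz 0.057 tq6 -0.223 tq1 -0.04 w 21.36 F [ 0.5 -0.6  3.1] z 134.8
```

>>> {"op": "step_arm", "data": {
  "slide": [
    [0,0,0],
    [0,0,0],
    [0,0,0]
  ],
  "twist": [2,2,2]
}}

```text
time: 5.43
position: [0.4914, 0.2328, 0.1348]
tool_rot: [0.629, 0.777, 0.0, 0.0]
ft_force: [-0.5, 0.4, 1.7]
grip_width: 0.0215
```

```bash
python3 rd.py
```

```text
t 5.43 yang 12.01 Mz 0.055 tq6 -0.223 tq1 -0.05 w 21.49 F [-0.5  0.4  1.7] z 134.8
```

59° turned with no drop in torque. I'll do a small 2 mm pull to check the torque interpretation.

>>> {"op": "step_arm", "data": {
  "slide": [
    [0,0,-1],
    [0,0,-1],
    [0,0,0]
  ],
  "twist": [0,0,0]
}}

```text
time: 5.68
position: [0.49, 0.2325, 0.1355]
tool_rot: [0.629, 0.778, -0.001, -0.001]
ft_force: [1.1, 0.4, -8.1]
grip_width: 0.0217
```

```bash
python3 rd.py
```

```text
t 5.68 yang 12.08 Mz 0.012 tq6 -0.006 tq1 -0.01 w 21.66 F [ 1.1  0.4 -8.1] z 135.5
```

>>> {"op": "step_arm", "data": {
  "slide": [
    [0,0,-1],
    [0,0,-1],
    [0,0,0],
    [0,0,0]
  ],
  "twist": [0,0,0,0]
}}

```text
time: 6.02
position: [0.4911, 0.2327, 0.1384]
tool_rot: [0.629, 0.777, -0.0, -0.0]
ft_force: [-0.1, -0.7, -7.9]
grip_width: 0.0216
```

```bash
python3 rd.py
```

```text
t 6.02 yang 12.02 Mz 0.01 tq6 -0.002 tq1 0.01 w 21.58 F [-0.1 -0.7 -7.9] z 138.4
```

It rose 3.6 mm with only the stake's weight (about 8 N) on the wrist. That means it's free, and the steady joint torque wasn't a reliable indicator. I'll draw it straight up, with no turning.

>>> {"op": "step_arm", "data": {
  "slide": [
    [0,0,-3],
    [0,0,-5],
    [0,0,-5],
    [0,0,-5],
    [0,0,-5],
    [0,0,0]
  ],
  "twist": [0,0,0,0,0,0]
}}

```text
time: 6.52
position: [0.4921, 0.233, 0.1631]
tool_rot: [0.629, 0.777, 0.001, 0.001]
ft_force: [-0.3, -0.4, -8.5]
grip_width: 0.0216
```

```bash
python3 rd.py
```

```text
t 6.52 yang 12.01 Mz -0.001 tq6 -0.003 tq1 0.07 w 21.55 F [-0.3 -0.4 -8.5] z 163.1
```

Still only the weight. I'll keep lifting to z of about 285 mm.

>>> {"op": "step_arm", "data": {
  "slide": [
    [0,0,-8],
    [0,0,-10],
    [0,0,-10],
    [0,0,-10],
    [0,0,-10],
    [0,0,-10],
    [0,0,-10],
    [0,0,-10],
    [0,0,-10],
    [0,0,-10],
    [0,0,-10],
    [0,0,-8],
    [0,0,-6],
    [0,0,0],
    [0,0,0]
  ],
  "twist": [0,0,0,0,0,0,0,0,0,0,0,0,0,0,0]
}}

```text
time: 7.77
position: [0.4913, 0.2328, 0.2838]
tool_rot: [0.629, 0.777, 0.0, 0.0]
ft_force: [0.0, 0.1, -8.4]
grip_width: 0.0211
```

Run:
```python
from look import *
state(); bar('3')
c=robot.camera("side"); cv2.imwrite("pics/side3f.png",c["color"])
W=cloud(c); z=W[...,2]; hsv=cv2.cvtColor(c["color"],cv2.COLOR_BGR2HSV)
a=(hsv[...,1]<60)&(hsv[...,2]>110)&(np.hypot(W[...,0]-.491,W[...,1]-.233)<.08)&(z>.12)
print(a.sum(),np.nanmin(z[a]),np.nanmax(z[a]))
```

```text
t 7.77 pos [491.3 232.8 283.8] yang 12.0 tilt [ 0.  0. -1.] F [ 0.   0.1 -8.4] M [-0.06  0.11 -0.06] w 21.1 q6 0.03
417 0.16342832430063792 0.45445218915791497
```

View pics/side3f.png

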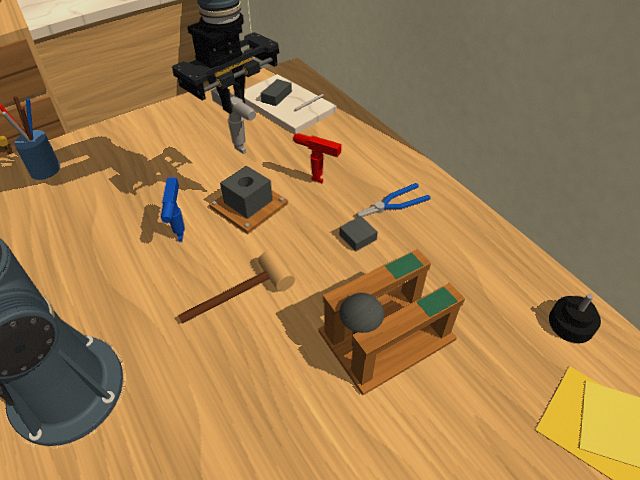

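View pics/w3.png

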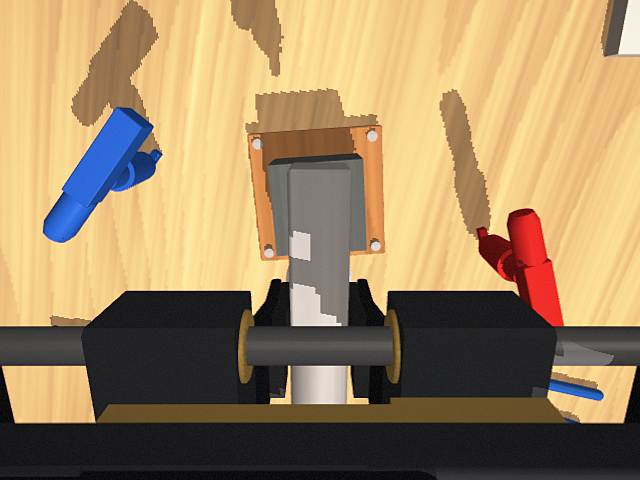

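The side view shows the stake held clear at (238,125), with the holder empty at (245,190). The foot is at z of about 163 mm, above the 125 mm rails. Now I'll turn 14° and carry it over the free place.

>>> {"op": "step_arm", "data": {
  "slide": [
    [0,0,0],
    [0,0,0],
    [0,0,0],
    [-10,2.7,0],
    [-20,5.5,0],
    [-30,8.2,0],
    [-30,8.2,0],
    [-30,8.2,0],
    [-30,8.2,0],
    [-30,8.2,0],
    [-30,8.2,0],
    [-30,8.2,0],
    [-30,8.2,0],
    [-30,8.2,0],
    [-30,8.2,0],
    [-30,8.2,0],
    [-30,8.2,0],
    [-30,8.2,0],
    [-20.6,6,0],
    [-10,3,0]
  ],
  "twist": [4,6,4.1,0,0,0,0,0,0,0,0,0,0,0,0,0,0,0,0,0]
}}

```text
time: 9.63
position: [0.5987, -0.2268, 0.2828]
tool_rot: [0.72, 0.694, -0.001, 0.001]
ft_force: [0.9, -0.8, -7.6]
grip_width: 0.0216
```

>>> {"op": "step_arm", "data": {
  "slide": [
    [0,0,0],
    [0,0,0],
    [0,0,0]
  ],
  "twist": [0,0,0]
}}

```text
time: 9.88
position: [0.5976, -0.2206, 0.2829]
tool_rot: [0.72, 0.694, -0.0, -0.002]
ft_force: [0.3, -0.4, -7.7]
grip_width: 0.0217
```

Run:
```python
from look import *
state(); ims=[]
for n in ("scene","side","wrist"):
    c=robot.camera(n); cv2.imwrite(f"pics/{n}4.png",c["color"]); np.savez(n+"4.npz",**c)
    W=cloud(c); z=W[...,2]; hsv=cv2.cvtColor(c["color"],cv2.COLOR_BGR2HSV)
    a=(hsv[...,1]<70)&(hsv[...,2]>90)&(np.hypot(W[...,0]-.5985,W[...,1]+.222)<.07)&(z>.15)&(z<.3)
    if a.sum()>20:
        sh=a&(z<.235); print(n,a.sum(),"minz",np.nanmin(z[a]))
        for lo,hi in ((.16,.18),(.185,.2),(.2,.215),(.215,.235)):
            s=a&(z>lo)&(z<hi)
            if s.sum()>5: print(lo,s.sum(),np.round(np.median(W[s],0)*1000,1))
        t=a&(z>.27)
        if t.sum()>20: print("top",rect(W[t][:,:2]))
    g=(hsv[...,0]>45)&(hsv[...,0]<95)&(hsv[...,1]>60)&(z>.1)&(z<.15)
    k,lab,st,ce=cv2.connectedComponentsWithStats(g.astype(np.uint8))
    for i in range(1,k):
        if st[i,4]>200: q=W[lab==i]; print("pad",ce[i],rect(q[:,:2]),np.median(q,0))
    ims.append(c["color"])
cv2.imwrite("pics/m4.png",np.hstack([cv2.resize(ims[0][150:430,120:420],(400,373)),cv2.resize(ims[1][130:410,250:550],(400,373))]))
```

```text
t 9.88 pos [ 597.6 -220.6  282.9] yang -2.0 tilt [-0.002  0.002 -1.   ] F [ 0.3 -0.4 -7.7] M [-0.08  0.06  0.  ] w 21.7 q6 -0.49
scene 1239 minz 0.1632368599140901
0.16 80 [ 600.5 -229.   171.3]
0.185 75 [ 608.2 -228.7  193.8]
0.2 93 [ 607.9 -230.   207.1]
0.215 148 [ 608.9 -229.5  225.4]
top (array([ 595.1, -254.7]), array([49.1, 28.5]), np.float32(88.6))
pad [296.68439716 317.31560284] (array([ 599.9, -176.8]), array([34.8, 58.5]), np.float32(-4.3)) [ 0.60298667 -0.17577204  0.12680523]
pad [255.44233577 353.10218978] (array([ 597.7, -267. ]), array([34.8, 58.9]), np.float32(-2.6)) [ 0.598315   -0.26725887  0.12728917]
side 729 minz 0.16351961469607124
0.16 37 [ 596.  -229.9  173. ]
0.185 35 [ 592.7 -231.9  193.8]
0.2 44 [ 591.2 -233.3  208.1]
0.215 52 [ 592.4 -234.8  224.6]
top (array([ 595. , -249.1]), array([60.1, 30.1]), np.float32(73.9))
pad [402.30769231 265.54725275] (array([ 599.9, -177. ]), array([35.8, 58.3]), np.float32(-2.1)) [ 0.59690244 -0.17544122  0.12556777]
pad [436.47272727 301.34049587] (array([ 596.5, -266.6]), array([36. , 60.3]), np.float32(-2.1)) [ 0.5958819  -0.26734871  0.12621313]
wrist 11945 minz 0.23785385114016455
top (array([ 599.1, -212.3]), array([101.1,  23.2]), np.float32(88.4))
pad [321.34014423 154.87860577] (array([ 601.6, -176.7]), array([35.6, 59.6]), np.float32(-2.1)) [ 0.60294627 -0.1692906   0.12630994]
```

View pics/m4.png

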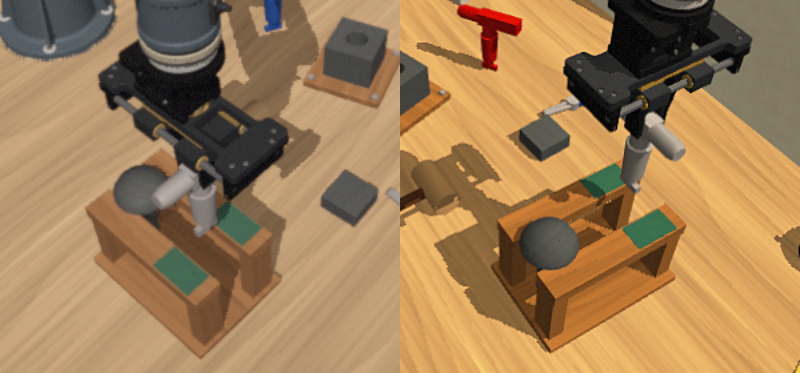

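View pics/wrist4.png

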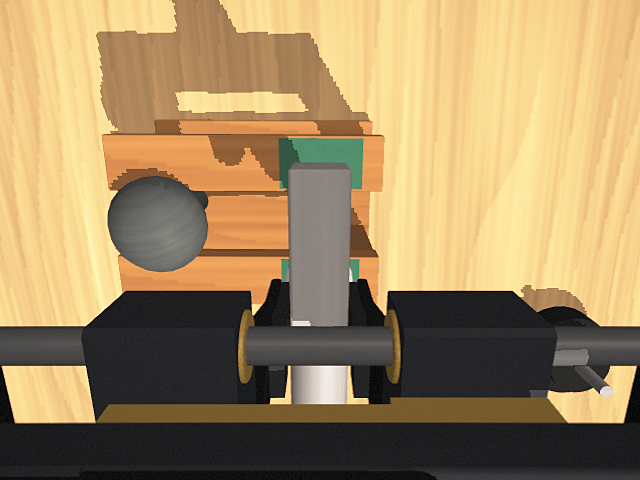

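The bar is square over the pads, and the shank centre is about (599, -222) mm from both views, against a place at (598.5, -222). I'll lower it 122 mm, then do the last part in small steps while watching the force.

>>> {"op": "step_arm", "data": {
  "slide": [
    [0,0,5],
    [0,0,9],
    [0,0,9],
    [0,0,9],
    [0,0,9],
    [0,0,9],
    [0,0,9],
    [0,0,9],
    [0,0,9],
    [0,0,9],
    [0,0,9],
    [0,0,9],
    [0,0,9],
    [0,0,6],
    [0,0,3],
    [0,0,0],
    [0,0,0]
  ],
  "twist": [0,0,0,0,0,0,0,0,0,0,0,0,0,0,0,0,0]
}}

```text
time: 11.45
position: [0.5986, -0.2222, 0.1616]
tool_rot: [0.72, 0.694, 0.0, 0.0]
ft_force: [0.7, -0.1, -8.9]
grip_width: 0.0213
```

Run:
```python
from look import *
state()
ims=[robot.camera(n)["color"] for n in ("scene","side")]
cv2.imwrite("pics/m5.png",np.hstack([cv2.resize(ims[0][230:410,150:350],(400,360)),cv2.resize(ims[1][210:390,290:490],(400,360))]))
```

```text
t 11.45 pos [ 598.6 -222.2  161.6] yang -2.1 tilt [ 0. -0. -1.] F [ 0.7 -0.1 -8.9] M [-0.09  0.07  0.02] w 21.3 q6 -0.49
```

View pics/m5.png

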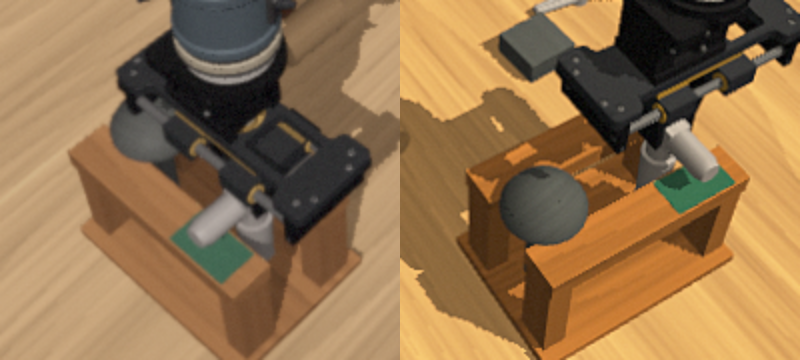

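The shank is between the rails, the force shows only the weight, and the bar is about 16 mm above the pads. Final lowering.

>>> {"op": "step_arm", "data": {
  "slide": [
    [0,0,4],
    [0,0,4],
    [0,0,3],
    [0,0,2],
    [0,0,0]
  ],
  "twist": [0,0,0,0,0]
}}

```text
time: 11.97
position: [0.598, -0.2218, 0.1477]
tool_rot: [0.72, 0.694, -0.0, -0.001]
ft_force: [0.8, 0.3, -7.7]
grip_width: 0.0216
```

>>> {"op": "step_arm", "data": {
  "slide": [
    [0,0,1],
    [0,0,1],
    [0,0,0]
  ],
  "twist": [0,0,0]
}}

```text
time: 12.22
position: [0.5985, -0.2221, 0.1464]
tool_rot: [0.72, 0.694, -0.0, -0.0]
ft_force: [-0.9, -0.0, -8.1]
grip_width: 0.0216
```

>>> {"op": "step_arm", "data": {
  "slide": [
    [0,0,1],
    [0,0,0],
    [0,0,0]
  ],
  "twist": [0,0,0]
}}

```text
time: 12.47
position: [0.5986, -0.2222, 0.1459]
tool_rot: [0.72, 0.694, 0.0, 0.0]
ft_force: [0.1, -1.1, -5.9]
grip_width: 0.0212
```

Contact is starting: -8.1 down to -5.9 N.

>>> {"op": "step_arm", "data": {
  "slide": [
    [0,0,0.5],
    [0,0,0.5],
    [0,0,0]
  ],
  "twist": [0,0,0]
}}

```text
time: 12.72
position: [0.5986, -0.2222, 0.1458]
tool_rot: [0.72, 0.694, 0.0, 0.0]
ft_force: [-1.8, 0.6, 2.7]
grip_width: 0.0218
```

```bash
python3 rd.py
```

```text
t 12.72 yang -2.09 Mz -0.053 tq6 0.007 tq1 -0.08 w 21.85 F [-1.8  0.6  2.7] z 145.8
```

The bar is on the rails: the force turned to +2.7 N at z = 145.8 mm, as predicted. I'll open to 50 mm, keeping clear of the mushroom, and rise straight up.

>>> {"op": "step_arm", "data": {
  "slide": [
    [0,0,0],
    [0,0,0],
    [0,0,0],
    [0,0,0],
    [0,0,0],
    [0,0,0]
  ],
  "twist": [0,0,0,0,0,0],
  "jaw": 50,
  "force": 20
}}

```text
time: 13.22
position: [0.5987, -0.2222, 0.1446]
tool_rot: [0.72, 0.694, 0.0, 0.0]
ft_force: [0.2, 0.6, -0.1]
grip_width: 0.0482
```

```bash
python3 rd.py
```

```text
t 13.22 yang -2.1 Mz -0.002 tq6 -0.0 tq1 -0.0 w 48.2 F [ 0.2  0.6 -0.1] z 144.6
```

>>> {"op": "step_arm", "data": {
  "slide": [
    [0,0,-4],
    [0,0,-8],
    [0,0,-12],
    [0,0,-16],
    [0,0,-20],
    [0,0,-20],
    [0,0,-20],
    [0,0,-20],
    [0,0,-10],
    [0,0,0],
    [0,0,0],
    [0,0,0]
  ],
  "twist": [0,0,0,0,0,0,0,0,0,0,0,0]
}}

```text
time: 14.22
position: [0.5977, -0.2217, 0.2735]
tool_rot: [0.72, 0.694, -0.0, -0.001]
ft_force: [-0.6, 0.8, 0.4]
grip_width: 0.0497
```

Run:
```python
from look import *
state(); ims=[]
for n in ("scene","side","wrist"):
    c=robot.camera(n); W=cloud(c); z=W[...,2]; hsv=cv2.cvtColor(c["color"],cv2.COLOR_BGR2HSV)
    a=(z>.135)&(z<.165)&(np.abs(W[...,0]-.5985)<.035)&(np.abs(W[...,1]+.222)<.08)
    print(n,a.sum(),rect(W[a][:,:2]),"z90",np.percentile(z[a],90))
    p=W[a]; p=p[(p[:,1]<-.16)&(np.abs(p[:,1]+.222)<.06)]
    for s,nm in ((p[:,1]<-.25,"-y"),(p[:,1]>-.2,"+y")):
        if s.sum()>10: print(nm,np.percentile(p[s][:,2],90))
    ims.append(c["color"])
cv2.imwrite("pics/m6.png",np.hstack([cv2.resize(ims[0][200:440,150:400],(400,384)),cv2.resize(ims[1][190:430,250:500],(400,384))]))
cv2.imwrite("pics/scene6.png",ims[0])
cv2.imwrite("pics/w6.png",ims[2])
```

```text
t 14.22 pos [ 597.7 -221.7  273.5] yang -2.1 tilt [-0.002  0.001 -1.   ] F [-0.6  0.8  0.4] M [-0.03  0.03 -0.07] w 49.7 q6 -0.49
scene 1139 (array([ 599.4, -222.1]), array([117.1,  25.2]), np.float32(86.9)) z90 0.15133040487319485
-y 0.15087995162873796
+y 0.15156711620442098
side 957 (array([ 597.3, -222.5]), array([116.4,  24.2]), np.float32(87.9)) z90 0.15039902439518676
-y 0.1496058219442153
+y 0.14991817833551369
wrist 5474 (array([ 599.9, -221.9]), array([116.1,  23.6]), np.float32(87.5)) z90 0.150374765621572
-y 0.14976695138770937
+y 0.15051243966656466
```

View pics/m6.png

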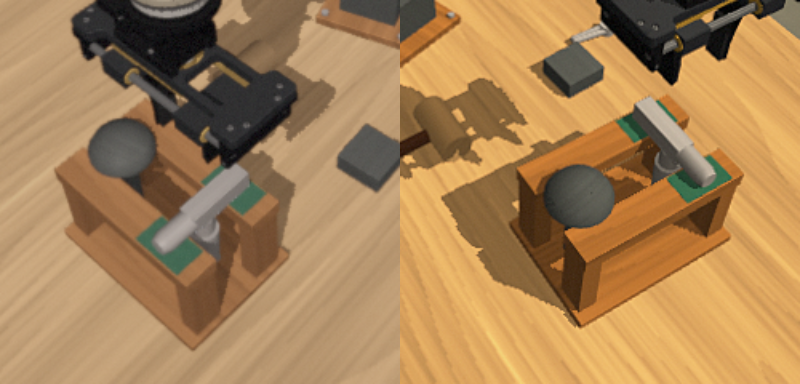

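View pics/scene6.png

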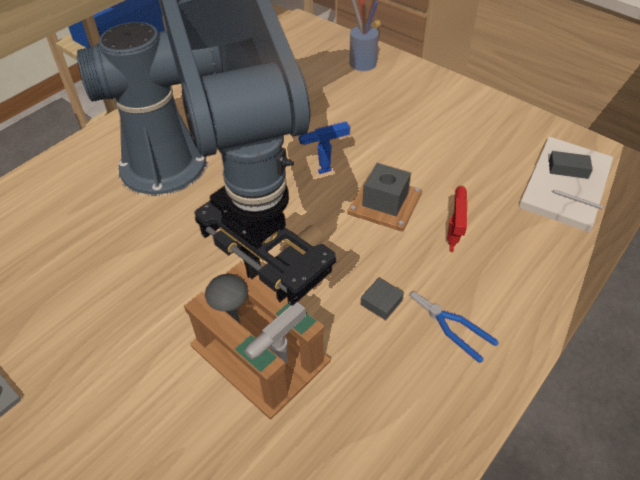

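The stake hangs at (599, -222) mm with the bar at 87.5°, level on both green pads. The mushroom, block, pliers and mallet are where they were, and the gripper is well clear, so I'm handing in.

```bash
python3 -c "
from rig import robot
print(robot.hand_in())"
```

```text
the job is handed in; nothing more can be done
None
```

The T-stake is hanging in the rack at the free place, and the job is handed in; it reported no verdict.

**What I did:** I gripped the bar at mid-length and twisted it about 59° clockwise while it was still seated. I drew it straight up, turned it 14°, carried it over the green pads and lowered it onto the rails. I let go at about 13 s.

**Last checks, from all three cameras:**

| Check | Result |
|---|---|
| Bar centre | within about 2 mm of the free place |
| Bar top | about 150 to 151 mm, against 149 expected |
| Level | two ends within 1 mm of each other |
| Bar against square to the rails | within about 1° |
| Gripper | open, about 120 mm above the stake, force near zero |
| Mushroom, block, pliers | no visible movement |
| Mallet | head partly hidden behind the gripper in the last full view; looked in place in the side view |

**What disagreed:** I never saw the drag fall away. The wrist moment was too noisy, and joint 6 torque stayed at -0.22 N·m throughout. I confirmed the stake was free with a small pull at 59°: it rose more than 3 mm with only its weight on the wrist. I don't know the angle at which it broke free.

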